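# Fit the matching spindle adapter and its chuck to the leaning stud plate

### The arm

A 7-joint arm with a two-finger parallel gripper is mounted at the origin on a cart in front of the work surface, level with it; the furniture and walls round the work are solid. World frame = base frame: x ahead of the robot, y to its left, z up, the work surface at z = 0. Lengths are in m, angles in rad, forces in N, time in s.
With the tool pointing down it reaches from about 0.4 to 0.875 m from the base axis. Payload 19.3 kg.
Tool frame: the origin (TCP) lies midway between the tips of the shut fingers; the grasp point (between the pads) lies 19 mm behind it; z points along the fingers, y is the line along which they close (so a half turn about z gives the same grasp; the last joint's range is limited). The gripper opens to 85 mm and grips with 20 to 120 N. Pads are 22 mm wide; open, the fingers measure 114 mm over their backs; the gripper's body (76 mm by 85 mm) begins 54 mm behind the grasp point. The pads swing forward as they close: fully open they stand 13 mm farther back than shut.
Start: joints at [-1.325, 0.521, -0.036, 1.599, 0.021, 1.021, -0.113], TCP at [0.194, 0.594, 0.231] pointing down, gripper open.
Joint ranges: [-2.91, 2.91], [-0.3, 2.13], [-1.5, 1.42], [0.17, 2.43], [-1.26, 4.41], [0.16, 1.93], [-2.52, 2.52]. Speed limits (rad/s): [1.89, 1.89, 2.39, 2.39, 3.01, 3.01, 3.01].

### API

Orientations are given as [roll, pitch, yaw] about the fixed x, y, z axes, in that order (R = Rz(yaw) Ry(pitch) Rx(roll)).
In Python, from workcell import bot gives the robot as it stands.
- The arm moves only by the tool pendant, called after "Request:" by a JSON object that holds its "name" and its "arguments", one argument or row to a line. Schema: {"type":"object","properties":{"moves":{"type":"array","items":{"type":"number"},"minItems":7,"maxItems":35},"grip_n":{"type":"number"},"only":{"type":"string"},"quiet":{"type":"boolean"},"lines":{"type":"string"}},"required":["moves"],"additionalProperties":false}. moves is one flat list of numbers that holds 1 to 5 rows one after another, with no inner brackets; each row has 7 numbers: the finger opening in m, then dx, dy, dz in m, then a rotation vector rx, ry, rz in rad; each row is the pose to reach, as a shift and turn from the pose commanded when the call began, along the tool's axes at that moment; what a row does not reach only later rows make up. A row lasts 1/8 s, in which the tool goes at most 0.0625 m and 0.188 rad, less where a joint would pass 70% of its speed; a pose out of reach is approached as far as the arm can. The fingers move at their own pace and stop on an object; grip_n is the grip in N (left out, the last holds). Time passes only in rows, so rows that do not move let the fingers close. The tool returns the time, the measured TCP pose, the force, the opening and the grip force at its end. only (a regular expression) keeps the lines of the reply that match it, lines (a string "A,B") keeps lines A to B, and quiet returns only ok. Input that does not fit is refused with a message, and nothing moves.
- bot.observe(): the state, without advancing time (a new reading comes with each control period).
- bot.grab_frame(name): name is "scene" or "top" or "wrist"; returns the picture (420x560x3 uint8, blue, green, red); there is no depth.
- bot.calibration(name): a dict with "vfov" (degrees; the focal length in pixels is half the picture's height over the tangent of half this angle, whatever the lens; pixels are square), "cx", "cy" (the principal point, pixels), "eye" and "attitude" of the camera in the world. Camera axes: x right, y down, z forward; pixel columns grow to the right and rows downward; lengths in m; the calibration is good to about 2 mm. The wrist camera is an equidistant fisheye: a pixel r from the principal point sees the ray r / f radians off the axis. A picture is of the moment at which its call begins: read the wrist's pose just before it. calibration takes no time and is no camera call; for the wrist camera it gives the pose at the moment of the call.
- bot.job_done(): hands the job in; it is judged then, once.
The state is a dict: "clock": time; "qpos": joint angles; "qd": joint speeds; "joint_efforts": joint torques, N m; "position": TCP position; "tool_rot": TCP orientation; "force": force on the tool from outside, world axes, zero at the start; "moment": the same for the moment, N m; "grip_width": finger opening in m; "finger_force": force on a finger pad.
Only numpy, scipy, OpenCV 4.12 (cv2) and the standard library are available. Lean on these libraries where they do the work, as an engineer would, in place of code of your own. Each camera call takes 0.05 s, during which the arm holds its last target. There are 200 camera calls.

### The job

Of the three adapter flanges on the bench, take the one whose bolt holes match the studs of the stud plate that leans on its grey bracket and set it on the studs, hub outwards, flat against the plate, and let go of it. Then take the drill chuck from its stand and seat its tapered shank in the flange's socket, turned so that both drive dogs sit in the slots of its collar and the collar lies flush on the hub. Leave the other two flanges, the screw tray, the oil bottle and the dark housing where they are.

Things in the scene. Friction and masses are not known exactly. Their poses are not given: they have to be found in the camera images.
- flange_p: Aluminium flange, hub up: disc 110 mm across, 12 thick, with 14 mm holes at x=+-34, y=+-20 mm (oblong). Hub 56 mm across, top face at z=44 mm, taper socket 34 mm wide; two dark dogs (10 wide, 7 high, 20-27 mm from the axis) on the hub face at +x and -x. 0.45 kg. Grip the hub at +y and -y, z 14-44 mm (at +x, -x studs get near; they stand 12 mm above the seated disc). Origin: underside centre, z up.
- flange_q: Aluminium flange, hub up: disc 110 mm across, 12 thick, with 14 mm holes at x=+-28, y=+-28 mm (square pattern). Hub, socket and dogs as on flange_p. Origin: centre of the underside, z up.
- flange_r: Aluminium flange, hub up: disc 110 mm across, 12 thick, with 14 mm holes at three places, 120 degrees apart, 39.5 mm from the axis, the first along x. Hub, socket and dogs as on flange_p. Origin: centre of the underside, z up.
- stud_plate: Fixed square steel plate, 116x116x14 mm, on a grey bracket (foot 130x130 mm); its face leans 30 degrees from level and looks up and to the robot's left. Four studs at x=+-34, y=+-20 mm, 10 mm across, 24 mm long, ends tapered over 9 mm, square to the face. Origin: centre of the face, 75 mm above the bench. z: out of the face; x: up the slope (robot's right); y: level.
- arbor: Steel chuck, upright in its stand, 0.35 kg. Origin: centre of the collar's underside; z up to the chuck. Taper shank z=-40 (20 mm across) to 0 (32 mm). Collar 56 mm across, z=0-10, with two through slots 14 mm wide at +x and -x, open outwards from 17 mm. Round dark body to grip, 36 mm across, z=10-52, nose to 68. Seated: collar on the hub face (origin at z=44 mm of the flange), a dog in each slot.
- arbor_stand: Black fixed block 74x74x55 mm with an upright through hole 35 mm across in its middle; the arbor's collar rests on its top. Origin: centre of its underside.
- balancer_2: Obstacle: a driver tool that hangs from above over the far side of the bench, fixed: tip 0.39 m above the bench (origin), 36 mm thick from 0.45 to 0.75 m, its reel, 126 mm wide, from 0.90 to 1.1 m. Swing across with the arm drawn in towards the base.
- balancer_1: Obstacle: a second hanging driver tool like balancer_2, further left. Origin: its tip.
- mag_tray: Bystander: round metal tray of screws, 115 mm across, 18 mm high; origin at the centre of its underside.
- oiler: Bystander: small yellow oil bottle with a red spout, 35 mm across, 114 mm tall; origin at the centre of its underside.
- housing_1: Bystander: dark plastic housing 36 x 55 x 22 mm; origin at the centre of its underside.

How it is judged:
On the way:
1. the matching flange sits on the studs, flat against the stud plate, and is let go (x of flange_p in the frame of stud_plate between -0.004 and 0.004 m and y of flange_p in the frame of stud_plate between -0.004 and 0.004 m and z of flange_p in the frame of stud_plate between -0.003 and 0.003 m and angle between the z axis of flange_p and the z axis of stud_plate, either way round below 0.05 rad and angle between the x axis of flange_p and the x axis of stud_plate, either way round below 0.1 rad and contact force between the fingers and flange_p below 0.1 N and linear speed of flange_p below 0.02 m/s), for 0.2 s.
At the end, for the whole second after the job is handed in: The oblong-pattern flange is on the studs: within 3 mm of the plate face, centred within 4 mm, square within 3 degrees. The arbor's collar is within 3 mm of the hub face, on axis within 4 mm, slots on the dogs within 7 degrees. Both released, at rest; all else within 30 mm of its start (all of step 1 and x of arbor in the frame of flange_p between -0.004 and 0.004 m and y of arbor in the frame of flange_p between -0.004 and 0.004 m and z of arbor in the frame of flange_p between 0.041 and 0.047 m and angle between the z axis of arbor and the z axis of flange_p, either way round below 0.06 rad and angle between the x axis of arbor and the x axis of flange_p, either way round below 0.12 rad and contact force between the fingers and arbor below 0.1 N and linear speed of arbor below 0.02 m/s and distance of each of flange_q, flange_r, mag_tray, oiler, housing_1 from where it was at the start of the episode below 0.03 m); the robot touches nothing.
It fails at once if another flange or a bystander (screw tray, oil bottle, housing) is moved more than 30 mm (distance of any of flange_q, flange_r, mag_tray, oiler, housing_1 from where it was at the start of the episode above 0.03 m).
It also fails if it takes over 67 s, if anything falls off the work surface, if the arm or the gripper's body presses on something with over 40 N, if the wrist force passes 120 N, or if a joint passes its speed limit or range.

## Working session

There is one attempt and no reset: what is moved stays moved. The work goes in short steps, Python scripts to look and compute and a tool call to move; the robot and the scene stay as the last step left them, time stands still between calls to the robot, and variables do not carry over. Pictures are saved under pics/ and viewed, at most 10 in all, crops included, and the job is handed in when it is done.

```bash
ls; mkdir -p pics; python3 - <<'E'
from workcell import bot
import cv2
for n in("top","scene"):
    cv2.imwrite(f"pics/{n}0.png",bot.grab_frame(n)); print(n,bot.calibration(n))
print(bot.calibration("wrist")); print(bot.observe())
E
```

```text
pics
workcell.py
top {'vfov': 43.374031524594656, 'cx': 283.7581747104576, 'cy': 213.28845810765006, 'eye': array([ 0.32464094, -0.00310919,  1.6569744 ]), 'attitude': array([-2.97181542,  0.01011224, -1.59134156])}
scene {'vfov': 47.16381839043933, 'cx': 282.40818105104546, 'cy': 202.20443578790966, 'eye': array([-0.07596572, -0.74114423,  1.13491688]), 'attitude': array([-2.31159313,  0.00422648, -0.71782244])}
{'vfov': 65.70646984690485, 'cx': 278.43079565031553, 'cy': 201.3186729672715, 'eye': array([0.12347763, 0.6171207 , 0.37323679]), 'attitude': array([ 2.84695107e+00, -5.18491545e-04,  1.25598866e+00])}
{'clock': 0.1, 'qpos': array([-1.32519776,  0.52195347, -0.03627785,  1.59991696,  0.02117562,
        1.02110193, -0.112848  ]), 'qd': array([ 0.00133875, -0.00125932, -0.00191929, -0.00142312,  0.00170169,
        0.00170977, -0.00036453]), 'joint_efforts': array([ 3.16310412e-03, -9.28492713e+01,  1.98404901e+00, -3.70534372e+01,
        1.81658874e-02,  5.29549739e-03,  8.03161868e-06]), 'position': array([0.19407303, 0.59380404, 0.23079661]), 'tool_rot': array([-3.14059966e+00,  7.27862041e-05,  2.82567879e+00]), 'force': array([ 0.52532553, -0.53481963,  0.14701497]), 'moment': array([-0.03124672,  0.04199947, -0.02214829]), 'finger_force': 0.0, 'grip_width': 0.08531912125414894}
```
View pics/top0.png

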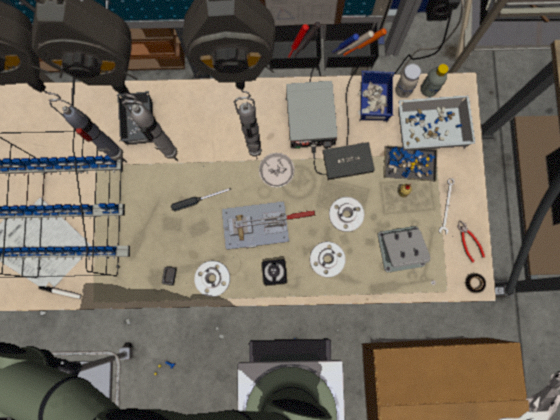

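View pics/scene0.png

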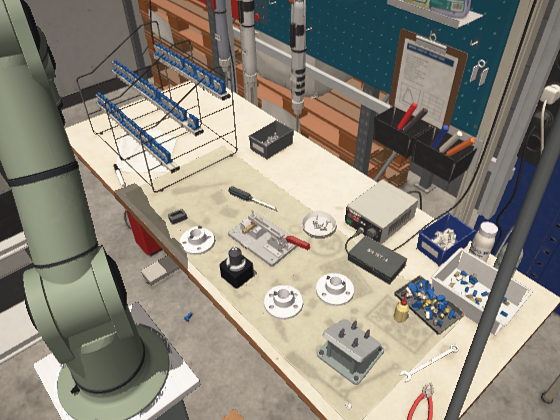

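```bash
cat > h.py <<'E'
import numpy as np, cv2
from scipy.spatial.transform import Rotation as R
from workcell import bot
def ray(cal,px,fish=False):
    f=210/np.tan(np.radians(cal['vfov'])/2); d=(np.array(px,float)-[cal['cx'],cal['cy']])/f
    if fish:
        t=np.hypot(*d); v=np.r_[d/t*np.sin(t),np.cos(t)]
    else: v=np.r_[d,1]
    return R.from_euler('xyz',cal['attitude']).apply(v)
def atz(cal,px,z,fish=False):
    v=ray(cal,px,fish); e=np.array(cal['eye']); return e+v*(z-e[2])/v[2]
def proj(cal,P,fish=False):
    f=210/np.tan(np.radians(cal['vfov'])/2)
    c=R.from_euler('xyz',cal['attitude']).inv().apply(np.atleast_2d(P)-cal['eye'])
    if fish:
        n=np.hypot(c[:,0],c[:,1]); t=np.arctan2(n,c[:,2]); return c[:,:2]/np.maximum(n,1e-9)[:,None]*t[:,None]*f+[cal['cx'],cal['cy']]
    return c[:,:2]/c[:,2:]*f+[cal['cx'],cal['cy']]
def delta(p,Rt):
    "rows shift/rotvec in tool axes from measured pose"
    o=bot.observe(); R0=R.from_euler('xyz',o['tool_rot'])
    return np.round(R0.inv().apply(np.array(p)-o['position']),4), np.round((R0.inv()*Rt).as_rotvec(),4)
E
python3 - <<'E'
from h import *
i=cv2.imread('pics/top0.png')[190:310,180:440]; cv2.imwrite('pics/c1.png',cv2.resize(i,None,fx=3,fy=3,interpolation=cv2.INTER_CUBIC))
i=cv2.imread('pics/scene0.png')[210:390,170:420]; cv2.imwrite('pics/c2.png',cv2.resize(i,None,fx=3.2,fy=3.2,interpolation=cv2.INTER_CUBIC))
c=bot.calibration('top')
for n,p,z in [('f1',(211,278),.012),('f2',(327,260),.012),('f3',(347,213),.012),('arb',(274,270),.06),('plate',(402,248),.075),('tray',(278,170),.01),('bal2',(256,155),.39),('bal1',(173,157),.39)]: print(n,atz(c,p,z).round(3))
E
```

```text
f1 [0.408 0.237 0.012]
f2 [ 0.457 -0.124  0.012]
f3 [ 0.603 -0.192  0.012]
arb [0.426 0.04  0.06 ]
plate [ 0.483 -0.345  0.075]
tray [0.749 0.023 0.01 ]
bal2 [0.69  0.071 0.39 ]
bal1 [0.69  0.278 0.39 ]
```

View pics/c1.png

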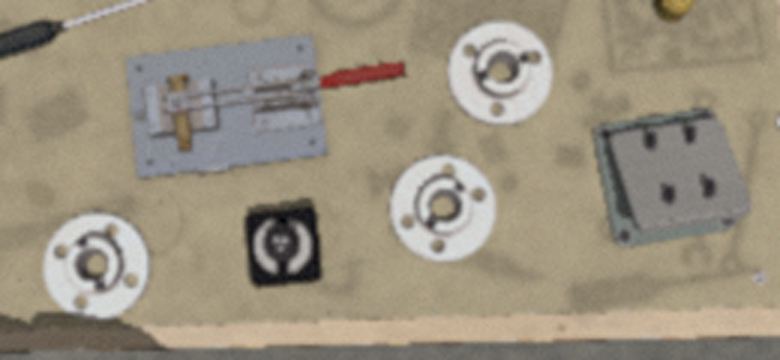

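View pics/c2.png

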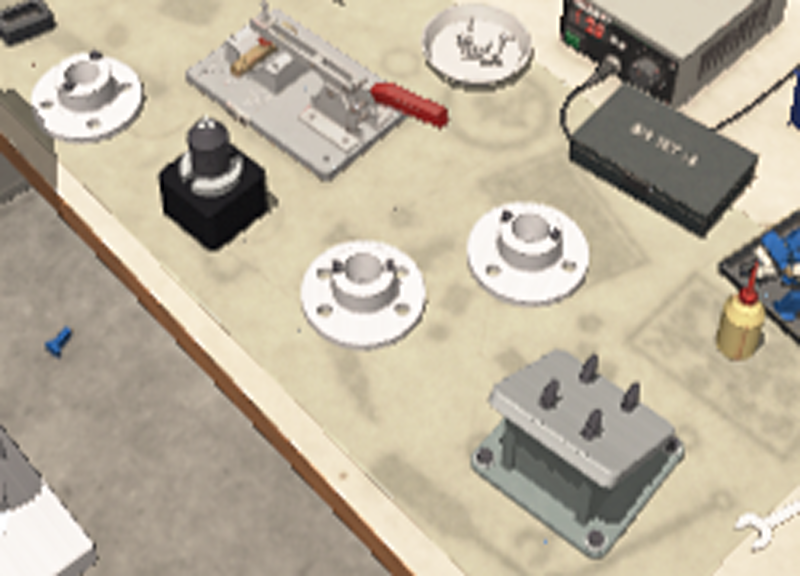

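Top-view crop: the flange at (443,207) has hole spacings of 40 and 66 px, a ratio of 1.65, so it is the oblong one (flange_p). The flange at (96,265) is square, and the one at (500,70) has three holes. The arbor is at (282,246) and the plate at (672,175).

```bash
python3 - <<'E'
from h import *
o=bot.observe();Rt=R.from_euler('xyz',o['tool_rot'])
for p in [(.28,.45),(.37,.32),(.42,.18),(.44,.03),(.45,-.1)]: print(Rt.inv().apply(np.r_[p,.25]-o['position']).round(3))
E
```

```text
[-0.126 -0.11  -0.019]
[-0.252 -0.206 -0.019]
[-0.343 -0.323 -0.019]
[-0.409 -0.46  -0.019]
[-0.459 -0.58  -0.019]
```

Request:
{"name": "pendant", "arguments": {
  "moves": [0.085, -0.048, -0.038, -0.004, 0, 0, 0.07, 0.085, -0.096, -0.076, -0.008, 0, 0, 0.14, 0.085, -0.144, -0.114, -0.012, 0, 0, 0.21, 0.085, -0.192, -0.152, -0.016, 0, 0, 0.28, 0.085, -0.24, -0.19, -0.02, 0, 0, 0.353]
}}

```text
clock: 0.72
position: [0.364, 0.3371, 0.2514]
tool_rot: [-3.142, -0.0, 2.47]
force: [1.7, 0.6, -0.8]
grip_width: 0.0851
finger_force: 0.0
```

```bash
python3 - <<'E'
from h import *
o=bot.observe();Rt=R.from_euler('xyz',o['tool_rot']);print(o['qpos'].round(3),o['position'],o['tool_rot'])
for p in [(.43,.18),(.44,.03),(.43,-.12)]: print(Rt.inv().apply(np.r_[p,.25]-o['position']).round(3))
E
```

```text
[-0.956  0.294  0.112  1.913 -0.04   0.937  0.074] [0.36400895 0.33708813 0.25139313] [-3.14157857e+00 -3.93561356e-05  2.47047252e+00]
[-0.149 -0.082  0.001]
[-0.25  -0.193  0.001]
[-0.336 -0.317  0.001]
```

Request:
{"name": "pendant", "arguments": {
  "moves": [0.085, -0.05, -0.028, 0, 0, 0, 0, 0.085, -0.1, -0.057, 0, 0, 0, 0, 0.085, -0.149, -0.085, 0, 0, 0, 0, 0.085, -0.185, -0.13, 0, 0, 0, 0, 0.085, -0.222, -0.175, 0, 0, 0, 0],
  "quiet": true
}}

```text
ok
```

Request:
{"name": "pendant", "arguments": {
  "moves": [0.085, -0.034, -0.045, 0, 0, 0, 0, 0.085, -0.066, -0.092, 0, 0, 0, 0, 0.085, -0.09, -0.135, 0, 0, 0, 0, 0.085, -0.09, -0.135, 0, 0, 0, 0]
}}

```text
clock: 1.85
position: [0.4149, -0.1008, 0.2513]
tool_rot: [-3.141, 0.0, 2.468]
force: [-0.1, 0.8, -0.6]
grip_width: 0.0853
finger_force: 0.0
```

```bash
python3 - <<'E'
from h import *
o=bot.observe();print(o['qpos'].round(3),o['position'],o['tool_rot'])
c=bot.calibration('wrist');i=bot.grab_frame('wrist');cv2.imwrite('pics/w1.png',i);np.save('w1.npy',c,allow_pickle=True)
cv2.imwrite('pics/w1b.png',cv2.resize(i,(800,600),interpolation=cv2.INTER_CUBIC));print(c)
E
```

```text
[-0.231  0.185  0.381  2.08  -0.087  0.891  1.095] [ 0.41488953 -0.10076875  0.25132941] [-3.14101874e+00  2.41944347e-04  2.46756693e+00]
{'vfov': 65.70646984690485, 'cx': 278.43079565031553, 'cy': 201.3186729672715, 'eye': array([ 0.35685075, -0.05424892,  0.39376243]), 'attitude': array([ 2.84729247e+00, -6.84470056e-04,  8.97736976e-01])}
```

View pics/w1b.png

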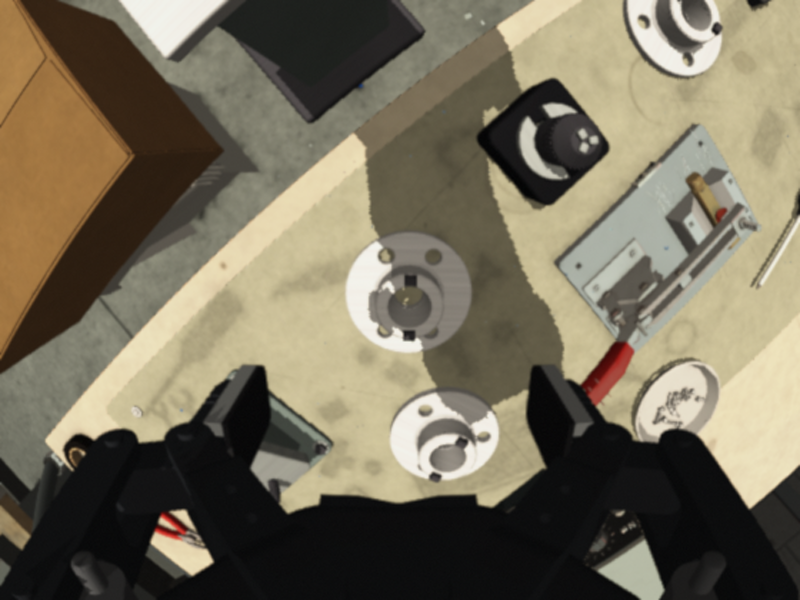

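Wrist view: the flange_p disc spans (346–471, 232–352), with dogs at (410,281) and (410,335). The fingers are already lined up with ±y. The arbor collar is near (547,140).

```bash
python3 - <<'E'
from h import *
c=np.load('w1.npy',allow_pickle=True).item(); k=.7
A=lambda u,v,z:atz(c,(u*k,v*k),z,True).round(4)
E=[A(346,292,.012),A(471,292,.012),A(409,232,.012),A(408,352,.012)]
print('disc',np.mean(E,0),np.linalg.norm(E[0]-E[1]),np.linalg.norm(E[2]-E[3]))
d=[A(410,281,.051),A(410,335,.051)];print('dogs',d,np.mean(d,0),np.linalg.norm(d[0]-d[1]))
H=[A(386,256,.012),A(433,256,.012),A(385,331,.012)];print('holes',(H[1]+H[2])/2,np.linalg.norm(H[0]-H[1]),np.linalg.norm(H[0]-H[2]))
a=d[1]-d[0];b=H[2]-H[0];print(np.degrees([np.arctan2(a[1],a[0]),np.arctan2(b[1],b[0])]))
# refined fit: model points
from scipy.optimize import least_squares
def m(x):
    r=R.from_euler('z',x[2]);P=r.apply([[23.5e-3,0,.051],[-23.5e-3,0,.051],[.034,.02,.012],[.034,-.02,.012],[-.034,.02,.012]])+[x[0],x[1],0]
    return P
def res(x,s): 
    # order by s: hole assignment
    obs=np.array([[410,335],[410,281],[385,331],[386,256],[433,256]])*k
    P=m(x); Q=proj(c,P,True)
    if s: o=obs[[0,1]]; 
    return np.r_[(Q[:2]-obs[:2]).ravel(), (Q[[2,4,3]]-obs[[2,3,4]]).ravel() if s==1 else 0]
s=least_squares(lambda x:res(x,1),[.455,-.124,np.arctan2(a[1],a[0])]);print(s.x,np.degrees(s.x[2]),s.fun.round(1))
def mm(x):
    P=m(x);P[2:,:];return P
E
```

```text
disc [ 0.4573 -0.122   0.012 ] 0.10836904539581402 0.10907176536574444
dogs [array([ 0.44  , -0.1082,  0.051 ]), array([ 0.4753, -0.1358,  0.051 ])] [ 0.45765 -0.122    0.051  ] 0.04480903926664797
holes [ 0.45805 -0.1228   0.012  ] 0.0396531209364408 0.0680260244318305
[-38.02077412 -39.75165074]
[ 0.44412315 -0.12180427 -0.54384787] -31.160187628075168 [ -4.7  -8.  -10.1 -10.2  29.3 -10.7  22.3 -11.3 -35.9  45.7]
```

Request:
{"name": "pendant", "arguments": {
  "moves": [0.085, -0.02, 0.005, 0.05, 0, 0, 0.005, 0.085, -0.047, 0.01, 0.1, 0, 0, 0.005, 0.085, -0.047, 0.01, 0.15, 0, 0, 0.005, 0.085, -0.047, 0.01, 0.19, 0, 0, 0.005, 0.085, -0.047, 0.01, 0.19, 0, 0, 0.005],
  "quiet": true
}}

```text
ok
```

```bash
python3 - <<'E'
from h import *
print(bot.observe()['tool_rot']);print(delta([.4577,-.1222,.014],R.from_euler('xyz',[np.pi,0,np.radians(141.1)])))
E
```

```text
[-3.13930689 -0.00443905  2.46877593]
(array([-0.0031, -0.0032,  0.0453]), array([-0.0023, -0.0044,  0.0061]))
```

Request:
{"name": "pendant", "arguments": {
  "moves": [0.085, -0.002, -0.002, 0.02, 0, -0.003, 0.003, 0.085, -0.002, -0.002, 0.045, 0, -0.003, 0.003, 0.085, -0.002, -0.002, 0.045, 0, -0.003, 0.003]
}}

```text
clock: 2.9
position: [0.4594, -0.1213, 0.0169]
tool_rot: [3.142, 0.002, 2.465]
force: [0.3, -0.4, 0.8]
grip_width: 0.0848
finger_force: 0.0
```

```bash
python3 - <<'E'
from h import *
print(delta([.4577,-.1222,.014],R.from_euler('xyz',[np.pi,0,np.radians(141.1)])))
E
```

```text
(array([ 0.0007, -0.0018,  0.0029]), array([0.0001, 0.0023, 0.0028]))
```

Now I close on the hub at 60 N.

Request:
{"name": "pendant", "arguments": {
  "moves": [0.085, 0, -0.001, 0.002, 0, 0, 0.002, 0.05, 0, -0.001, 0.002, 0, 0, 0.002, 0.05, 0, -0.001, 0.002, 0, 0, 0.002, 0.05, 0, -0.001, 0.002, 0, 0, 0.002, 0.05, 0, -0.001, 0.002, 0, 0, 0.002],
  "grip_n": 60
}}

```text
clock: 3.52
position: [0.4589, -0.1227, 0.0153]
tool_rot: [3.141, 0.004, 2.462]
force: [-1.9, 0.4, 18.7]
grip_width: 0.055
finger_force: 60.2
```

Request:
{"name": "pendant", "arguments": {
  "moves": [0.04, 0, 0, 0, 0, 0, 0, 0.04, 0, 0, 0, 0, 0, 0, 0.04, 0, 0, -0.03, 0, 0, 0, 0.04, 0, 0, -0.08, 0, 0, 0, 0.04, 0, 0, -0.08, 0, 0, 0],
  "grip_n": 60
}}

```text
clock: 4.15
position: [0.4599, -0.1226, 0.097]
tool_rot: [3.139, 0.007, 2.463]
force: [-0.2, -0.9, -4.7]
grip_width: 0.0549
finger_force: 68.2
```

```bash
python3 - <<'E'
from h import *
o=bot.observe();print(o)
c=bot.calibration('wrist');i=bot.grab_frame('wrist');cv2.imwrite('pics/w2.png',i);np.save('w2.npy',c,allow_pickle=True)
cv2.imwrite('pics/w2b.png',cv2.resize(i,(800,600),interpolation=cv2.INTER_CUBIC))
E
```

```text
{'clock': 4.15, 'qpos': array([-0.09025018,  0.52160153,  0.29622168,  2.11380153, -0.28680007,
        0.53579702,  1.30771137]), 'qd': array([ 0.02088161,  0.06875888, -0.04424571,  0.02707187, -0.02201157,
       -0.06183824,  0.01909134]), 'joint_efforts': array([ -0.59813742, -80.39400101,  10.28553843, -23.2347697 ,
         0.6137139 ,   1.72201473,  -0.5031025 ]), 'position': array([ 0.45987208, -0.12262132,  0.09704371]), 'tool_rot': array([3.13885521, 0.00701046, 2.46278885]), 'force': array([-0.22699138, -0.85782835, -4.7258026 ]), 'moment': array([ 0.03062044, -0.00496853, -0.01619355]), 'finger_force': 68.17781031710183, 'grip_width': 0.05488960215125988}
```

View pics/w2b.png

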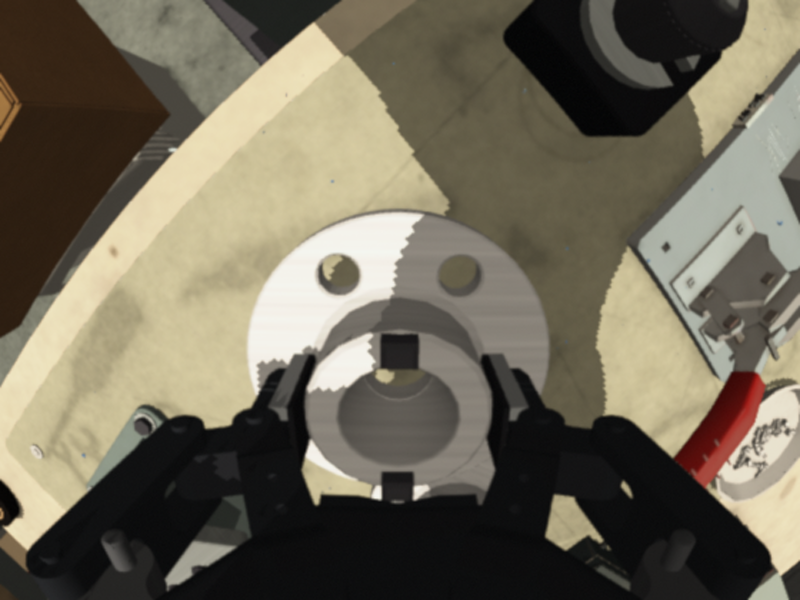

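The flange is lifted and square in the grip: dogs at (400,350) and (398,487), holes at (339,274) and (459,275). Next I fit its pose in the hand and look at the plate.

```bash
cat > inhand.py <<'E'
from h import *
from scipy.optimize import least_squares
c=np.load('w2.npy',allow_pickle=True).item(); k=.7
Rt=R.from_euler('xyz',[3.13885521,0.00701046,2.46278885]);p=np.array([0.45987208,-0.12262132,0.09704371])
a=np.linspace(0,2*np.pi,721)
disc=np.c_[.055*np.cos(a),.055*np.sin(a),0*a+.012]
# flange frame: tool x -> -x of tool frame flipped; F = Rx(pi) rel tool
obs=np.array([[339,274],[459,275],[400,333+0],[398,210],[248,345],[549,345]])*k
def model(x):
    F=R.from_euler('xyz',[np.pi,0,0])*R.from_euler('zyx',[x[3],x[4],0])
    P=np.array([[.034,.02,.012],[.034,-.02,.012],[-.034,.02,.012],[-.034,-.02,.012],[.027,0,.051],[-.02,0,.051]])
    w=lambda q:Rt.apply(F.apply(q)+x[:3])+p
    return proj(c,w(P),True),proj(c,w(disc),True)
def run(s):
    def res(x):
        h,d=model(x)
        hs=h[:4]; 
        i=[np.argmin(np.linalg.norm(hs-o,axis=1)) for o in obs[:2]]
        r=[hs[i[0]]-obs[0],hs[i[1]]-obs[1],[d[:,1].min()-obs[3,1]],[d[:,0].min()-obs[4,0]],[d[:,0].max()-obs[5,0]]]
        return np.r_[np.concatenate(r),300*x[4]*s]
    return least_squares(res,[0,0,.015,0,0],diff_step=1e-4)
for s in (100,.2):
    q=run(s);print(q.x.round(4),q.fun.round(2));print((model(q.x)[0]/k).round(0))
E
python3 inhand.py
```

```text
[ 0.0001  0.0005  0.0178 -0.0049  0.    ] [-0.03 -0.17  0.18 -0.42  0.58 -0.18  0.01  0.  ]
[[339. 274.]
 [459. 274.]
 [347. 443.]
 [449. 443.]
 [400. 340.]
 [398. 482.]]
[ 0.0001  0.0005  0.0178 -0.0049  0.0001] [-0.03 -0.17  0.18 -0.42  0.58 -0.18  0.01  0.01]
[[339. 274.]
 [459. 274.]
 [347. 443.]
 [449. 443.]
 [400. 340.]
 [398. 482.]]
```

```bash
python3 - <<'E'
from h import *
print(delta([.483,-.47,.27],R.from_euler('xyz',[np.pi,0,np.pi/2])))
E
```

```text
(array([-0.2377, -0.2555, -0.1738]), array([0.0038, 0.0041, 0.8925]))
```

Request:
{"name": "pendant", "arguments": {
  "moves": [0.04, -0.015, -0.015, -0.05, 0, 0, 0.09, 0.04, -0.045, -0.045, -0.09, 0, 0, 0.2, 0.04, -0.075, -0.08, -0.125, 0, 0, 0.31, 0.04, -0.11, -0.12, -0.155, 0, 0, 0.42, 0.04, -0.148, -0.16, -0.17, 0, 0, 0.53],
  "quiet": true
}}

```text
ok
```

```bash
python3 - <<'E'
from h import *
print(delta([.483,-.47,.27],R.from_euler('xyz',[np.pi,0,np.pi/2])))
E
```

```text
(array([-0.1244, -0.0359, -0.0048]), array([0.0023, 0.0021, 0.3593]))
```

Request:
{"name": "pendant", "arguments": {
  "moves": [0.04, -0.045, -0.013, -0.002, 0, 0, 0.12, 0.04, -0.09, -0.026, -0.004, 0, 0, 0.24, 0.04, -0.124, -0.036, -0.005, 0, 0, 0.36, 0.04, -0.124, -0.036, -0.005, 0, 0, 0.36]
}}

```text
clock: 5.32
position: [0.4816, -0.4705, 0.2674]
tool_rot: [-3.141, 0.002, 1.568]
force: [0.3, 1.4, -4.2]
grip_width: 0.0551
finger_force: 68.1
```

```bash
python3 - <<'E'
from h import *
o=bot.observe();c=bot.calibration('wrist');i=bot.grab_frame('wrist');cv2.imwrite('pics/w3.png',i);np.save('w3.npy',c,allow_pickle=True);print(o['position'],o['qpos'].round(2),np.abs(o['qd']).max())
cv2.imwrite('pics/w3b.png',cv2.resize(i,(800,600),interpolation=cv2.INTER_CUBIC))
E
```

```text
[ 0.48162323 -0.47047096  0.26736493] [ 0.31  0.65  0.64  1.44 -0.4   1.18  1.  ] 0.047560135936008385
```

View pics/w3b.png

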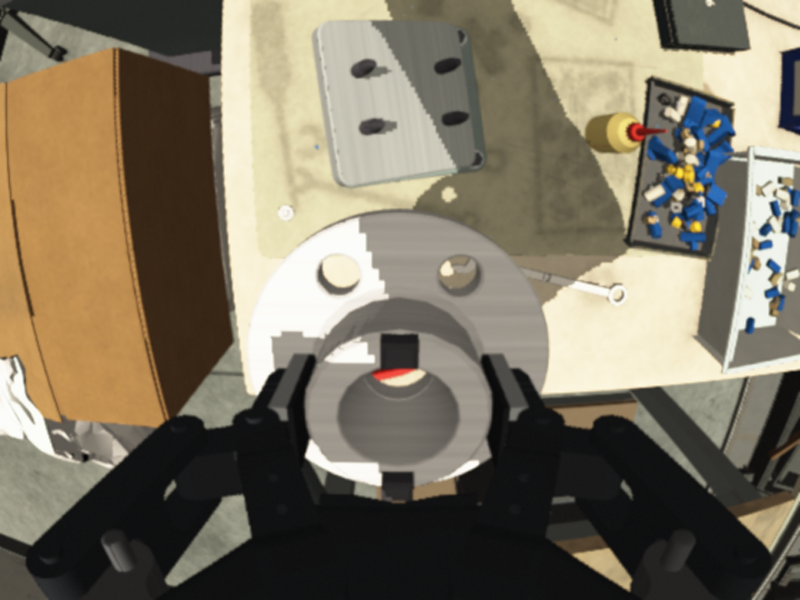

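Wrist view: the plate corners are roughly (315,28), (465,22), (482,165) and (342,185). The studs are at (364,68), (448,66), (372,126) and (455,118). I segment the stud blobs and fit the plate pose.

```bash
cat > plate.py <<'E'
from h import *
from scipy.optimize import least_squares
c=np.load('w3.npy',allow_pickle=True).item()
g=cv2.imread('pics/w3.png').max(2); s=4
roi=cv2.resize(g[10:135,215:345],None,fx=s,fy=s,interpolation=cv2.INTER_CUBIC)
seeds=np.array([[364,68],[448,66],[372,126],[455,118]])*.7
for T in (50,65,80):
    n,l,st,ce=cv2.connectedComponentsWithStats((roi<T).astype(np.uint8))
    cen=ce/s+[215,10]-.375; cc=cen-0.0
    i=[min((j for j in range(1,n) if st[j,4]>60),key=lambda j:np.linalg.norm(cc[j]-q)) for q in seeds]
    obs=cc[i];print(T,obs.round(2).tolist(),st[i,4]/s/s)
    a=np.linspace(0,2*np.pi,32,endpoint=False);C=np.c_[np.cos(a),np.sin(a)]
    stud=np.vstack([np.c_[C*.005,0*a],np.c_[C*.005,0*a+.015],np.c_[C*.0025,0*a+.024]])
    def model(x):
        Rp=R.from_euler('z',x[3])*R.from_euler('x',-np.pi/6)*R.from_euler('z',-np.pi/2)
        out=[]
        for X in((-.034,-.02),(-.034,.02),(.034,-.02),(.034,.02)):
            q=proj(c,Rp.apply(stud+[*X,0])+x[:3],True);h=cv2.convexHull(q.astype(np.float32));m=cv2.moments(h*10)
            out.append([m['m10']/m['m00']/10,m['m01']/m['m00']/10])
        return np.array(out),Rp
    def res(x):
        return np.r_[(model(x)[0]-obs).ravel(),(x[2]-.075)*W]
    for W in (3000,0):
        r=least_squares(res,[.483,-.345,.075,0],diff_step=1e-3,x_scale=[.01,.01,.01,.1]);print(W,r.x.round(4),r.fun.round(2))
E
python3 plate.py; python3 -c "
from scipy.spatial.transform import Rotation as R;import numpy as np
print((R.from_euler('x',-np.pi/6)*R.from_euler('z',-np.pi/2)).as_matrix().round(2))"
```

```text
50 [[257.15, 49.01], [312.47, 45.64], [263.02, 90.9], [317.84, 82.48]] [ 16.     120.625    7.     115.4375]
3000 [ 0.4909 -0.3598  0.0749  0.106 ] [ 7.52 -7.45 -9.36 -7.78  6.94  4.44 -5.45  8.72 -0.18]
0 [ 0.4912 -0.3583  0.0616  0.1069] [ 8.36 -6.37 -9.96 -6.59  7.7   3.42 -6.43  7.84 -0.  ]
65 [[254.96, 49.47], [312.57, 45.53], [262.05, 90.4], [317.85, 82.42]] [ 52.     141.875   25.5625 137.375 ]
3000 [ 0.4901 -0.3597  0.075   0.1131] [  8.79  -7.8  -10.41  -7.86   7.34   5.    -6.05   8.53  -0.14]
0 [ 0.4904 -0.3586  0.065   0.1137] [  9.44  -6.99 -10.85  -6.96   7.91   4.23  -6.8    7.87  -0.  ]
80 [[254.38, 47.8], [312.61, 45.51], [260.37, 88.41], [317.92, 82.38]] [122.25   162.3125 114.1875 157.6875]
3000 [ 0.4896 -0.3588  0.075   0.092 ] [  9.47  -7.45 -10.26  -8.39   7.8    5.62  -7.23   8.04  -0.09]
0 [ 0.4897 -0.358   0.0681  0.0923] [  9.91  -6.89 -10.58  -7.77   8.21   5.1   -7.74   7.58  -0.  ]
[[ 0.    1.    0.  ]
 [-0.87  0.    0.5 ]
 [ 0.5  -0.    0.87]]
```

The stud spacing does not fit "x up the slope" as I assumed: level looks like 68 mm and slope 40 mm. I'll check the tilt in enlarged crops.

```bash
python3 - <<'E'
from h import *
a=cv2.imread('pics/w3.png')[5:145,210:350]; b=cv2.imread('pics/scene0.png')[310:390,310:390]
a=cv2.resize(a,(400,400),interpolation=cv2.INTER_CUBIC);b=cv2.resize(b,(400,400),interpolation=cv2.INTER_CUBIC)
cv2.imwrite('pics/c3.png',np.hstack([a,b]))
E
```

```text
(no output)
```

View pics/c3.png

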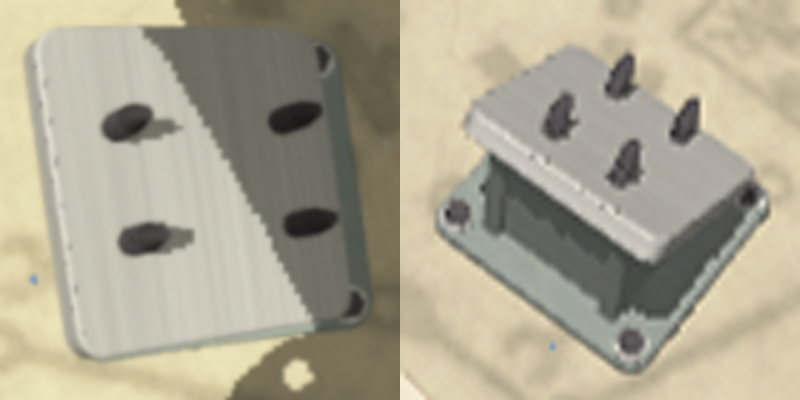

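The crops show the plate is high on the robot's side (−x) and its face looks away from the robot. I fit the full 6-DOF pose from the stud centroids in the wrist view and the stud tips in the scene view.

```bash
cat > plate2.py <<'E'
from h import *
from scipy.optimize import least_squares
c=np.load('w3.npy',allow_pickle=True).item(); cs=bot.calibration('scene')
ow=np.array([[254.4,47.8],[312.6,45.5],[260.4,88.4],[317.9,82.4]])
st=np.array([[566,95],[628,57],[632,145],[693,100]],float);sb=np.array([[556,132],[618,92],[622,180],[682,138]],float)
S=lambda q:np.c_[310+(q[:,0]-400)*.2,310+q[:,1]*.2]-.4
X=np.array([[.034,-.02,0],[-.034,-.02,0],[.034,.02,0],[-.034,.02,0]])
a=np.linspace(0,2*np.pi,24,endpoint=False);C=np.c_[np.cos(a),np.sin(a)]
stud=np.vstack([np.c_[C*.005,0*a],np.c_[C*.005,0*a+.015],np.c_[C*.0025,0*a+.024]])
def cen(P,cal,f):
    h=cv2.convexHull(proj(cal,P,f).astype(np.float32)*10);m=cv2.moments(h);return np.array([m['m10'],m['m01']])/m['m00']/10
def parts(x):
    Rp=R.from_rotvec(x[3:])
    w=np.array([cen(Rp.apply(stud+q)+x[:3],c,True) for q in X])
    t=proj(cs,Rp.apply(X+[0,0,.024])+x[:3]); b=proj(cs,Rp.apply(X+[0,0,.003])+x[:3])
    return w,t,b
def res(x,ws=.5):
    w,t,b=parts(x); return np.r_[(w-ow).ravel(),ws*(t-S(st)).ravel(),.5*ws*(b-S(sb)).ravel(),(x[2]-.075)/.001]
R0=R.from_matrix(np.array([[-.866,0,.5],[0,-1,0],[.5,0,.866]]))
def show(r,f):
    M=R.from_rotvec(r[3:]).as_matrix();print(r[:3].round(4),'tilt',np.degrees(np.arccos(M[2,2])).round(2),'z',M[:,2].round(3),'x az',np.degrees(np.arctan2(M[1,0],M[0,0])).round(2),'x el',np.degrees(np.arcsin(M[2,0])).round(2));print(f.round(2))
r=least_squares(res,np.r_[.48,-.345,.075,R0.as_rotvec()],diff_step=1e-4);show(r.x,r.fun)
# constrained: tilt 30, x straight up slope
def full(y): return np.r_[y[0],y[1],.075,(R.from_euler('z',y[2])*R0).as_rotvec()]
for ws in(.5,.1):
    r2=least_squares(lambda y:res(full(y),ws),[.48,-.345,0],diff_step=1e-4);show(full(r2.x),r2.fun);print(r2.x)
E
python3 plate2.py
```

```text
[ 0.4859 -0.3563  0.0749] tilt 30.71 z [0.507 0.063 0.86 ] x az -171.48 x el 30.7
[-0.18 -0.17  0.05  0.04 -0.03  0.14  0.08  0.02  0.18 -0.07  0.02 -0.04
  0.39 -0.32  0.1   0.13 -0.21 -0.15 -0.27 -0.1  -0.14 -0.16 -0.21 -0.15
 -0.12]
[ 0.4861 -0.3564  0.075 ] tilt 30.0 z [0.495 0.072 0.866] x az -171.67 x el 30.0
[-0.47 -0.13  0.22  0.08 -0.22  0.08  0.43  0.05  0.09 -0.01  0.02 -0.09
  0.31 -0.32  0.13  0.01 -0.23 -0.11 -0.24 -0.12 -0.14 -0.15 -0.17 -0.2
  0.  ]
[ 0.48605604 -0.3563707   0.14539158]
[ 0.4861 -0.3564  0.075 ] tilt 30.0 z [0.495 0.073 0.866] x az -171.65 x el 30.0
[-0.45 -0.13  0.23  0.05 -0.18  0.07  0.46  0.02  0.02 -0.    0.   -0.02
  0.06 -0.07  0.03  0.   -0.04 -0.02 -0.05 -0.02 -0.03 -0.03 -0.03 -0.04
  0.  ]
[ 0.48608105 -0.3563541   0.14580104]
```

The fit is subpixel: origin (0.486, −0.356, 0.075), tilt 30° towards azimuth 8.3°. Now I work out a standoff 100 mm off the face.

```bash
cat > tgt.py <<'E'
from h import *
R0=R.from_matrix(np.array([[-.8660254,0,.5],[0,-1,0],[.5,0,.8660254]]))
PO=np.array([.4861,-.3564,.075]); RP=R.from_euler('z',.1456)*R0
F=R.from_euler('xyz',[np.pi,0,0])*R.from_euler('z',-.0049); T=np.array([.0001,.0005,.0172])
def tool(h,ex=0,ey=0):
    Rt=RP*R.from_euler('z',np.pi)*F.inv()
    return PO+RP.apply([ex,ey,h])-Rt.apply(T),Rt
def loc():
    o=bot.observe();Rt=R.from_euler('xyz',o['tool_rot']);p=o['position']+Rt.apply(T);print('t',o['clock'],'flange in plate mm',(RP.inv().apply(p-PO)*1000).round(1),'rot',(RP.inv()*Rt*F*R.from_euler('z',np.pi)).as_rotvec().round(4),'F',RP.inv().apply(o['force']).round(1))
E
python3 - <<'E'
from tgt import *
p,Rt=tool(.1);print(p,Rt.as_euler('xyz'));print(delta(p,Rt));loc()
E
```

```text
[ 0.5439197  -0.34741661  0.1765494 ] [-3.13876366  0.52359185  0.15125802]
(array([0.1215, 0.0619, 0.0909]), array([ 0.3735, -0.429 ,  1.3861]))
t 5.375 flange in plate mm [104.8 110.7 142. ] rot [0.3714 0.4309 1.3861] F [-3.  -1.1 -3.5]
```

Request:
{"name": "pendant", "arguments": {
  "moves": [0.04, 0.013, 0.007, 0, 0.041, -0.048, 0.154, 0.04, 0.027, 0.014, 0, 0.083, -0.095, 0.308, 0.04, 0.04, 0.02, 0, 0.124, -0.143, 0.462, 0.04, 0.054, 0.027, 0, 0.166, -0.191, 0.616, 0.04, 0.068, 0.034, 0, 0.207, -0.238, 0.77]
}}

```text
clock: 6.0
position: [0.5174, -0.3982, 0.269]
tool_rot: [-3.042, 0.292, 0.808]
force: [-0.4, 0.1, -3.9]
grip_width: 0.055
finger_force: 68.1
```

```bash
python3 - <<'E'
from tgt import *
p,Rt=tool(.1);print(delta(p,Rt));loc();print(bot.observe()['qpos'].round(2))
E
```

```text
(array([ 0.0792, -0.0086,  0.0739]), array([ 0.1673, -0.1918,  0.6143]))
t 6.0 flange in plate mm [ 71.1  47.9 163.9] rot [0.1664 0.1926 0.6143] F [-1.6 -0.1 -3.5]
[-0.05  0.83  0.96  1.38 -0.37  1.34  0.09]
```

Request:
{"name": "pendant", "arguments": {
  "moves": [0.04, 0.02, -0.002, 0.015, 0.042, -0.048, 0.154, 0.04, 0.04, -0.004, 0.03, 0.084, -0.096, 0.307, 0.04, 0.06, -0.006, 0.05, 0.125, -0.144, 0.461, 0.04, 0.079, -0.009, 0.074, 0.167, -0.192, 0.614, 0.04, 0.079, -0.009, 0.074, 0.167, -0.192, 0.614]
}}

```text
clock: 6.62
position: [0.5429, -0.3475, 0.1739]
tool_rot: [-3.135, 0.526, 0.159]
force: [-0.1, -0.6, -3.2]
grip_width: 0.0547
finger_force: 67.9
```

```bash
python3 - <<'E'
from tgt import *
p,Rt=tool(.05);print(delta(p,Rt));loc();print(bot.observe()['qpos'].round(2))
E
```

```text
(array([-0.0003,  0.    ,  0.0472]), array([0.0003, 0.0022, 0.007 ]))
t 6.625 flange in plate mm [-0.4 -0.  97.2] rot [ 0.0003 -0.0022  0.007 ] F [-1.5  0.6 -2.8]
[-0.09  1.13  1.06  1.24 -0.5   1.55 -0.55]
```

Request:
{"name": "pendant", "arguments": {
  "moves": [0.04, 0, 0, 0.035, 0, 0.002, 0.007, 0.04, 0, 0, 0.065, 0, 0.002, 0.007, 0.04, 0, 0, 0.072, 0, 0.002, 0.007, 0.04, 0, 0, 0.072, 0, 0.002, 0.007]
}}

```text
clock: 7.12
position: [0.5078, -0.3548, 0.1165]
tool_rot: [3.14, 0.518, 0.148]
force: [-0.8, 0.4, -4.2]
grip_width: 0.0548
finger_force: 67.9
```

```bash
python3 - <<'E'
from tgt import *
p,Rt=tool(.016);print(delta(p,Rt));loc()
E
```

```text
(array([ 0.0018, -0.0021,  0.0136]), array([ 0.0026, -0.0051, -0.003 ]))
t 7.125 flange in plate mm [ 1.8  2.1 29.6] rot [ 0.0026  0.0052 -0.003 ] F [-1.4 -0.5 -4. ]
```

Request:
{"name": "pendant", "arguments": {
  "moves": [0.04, 0.0018, -0.002, 0, 0.002, -0.004, -0.003, 0.04, 0.0018, -0.002, 0, 0.002, -0.004, -0.003]
}}

```text
clock: 7.38
position: [0.5093, -0.3523, 0.1149]
tool_rot: [-3.14, 0.523, 0.151]
force: [-1.1, 0.8, -4.0]
grip_width: 0.0548
finger_force: 67.9
```

```bash
python3 - <<'E'
from tgt import *
p,Rt=tool(.016);print(delta(p,Rt));loc()
o=bot.observe();c=bot.calibration('wrist');i=bot.grab_frame('wrist');cv2.imwrite('pics/w4.png',i);np.save('w4.npy',c,allow_pickle=True)
cv2.imwrite('pics/w4b.png',cv2.resize(i,(800,600),interpolation=cv2.INTER_CUBIC))
E
```

```text
(array([-0.0006,  0.0002,  0.0131]), array([ 0.0005, -0.0004, -0.0006]))
t 7.375 flange in plate mm [-0.6 -0.2 29.1] rot [ 0.0005  0.0004 -0.0006] F [-1.2 -0.9 -3.9]
```

```bash
python3 - <<'E'
from tgt import *
# predicted pixels (x1/.7) of hole centres & stud tips in w4
c=np.load('w4.npy',allow_pickle=True).item();o=bot.observe();Rt=R.from_euler('xyz',o['tool_rot'])
H=np.array([[.034,.02,.012],[.034,-.02,.012]]);print((proj(c,Rt.apply(F.apply(H)+T)+o['position'],True)/.7).round(1))
S=np.array([[-.034,-.02,.024],[-.034,.02,.024]]);print((proj(c,RP.apply(S)+PO,True)/.7).round(1))
E
```

```text
[[340.4 273.6]
 [461.  274.4]]
[[346.1 262.7]
 [455.1 263.4]]
```

View pics/w4b.png

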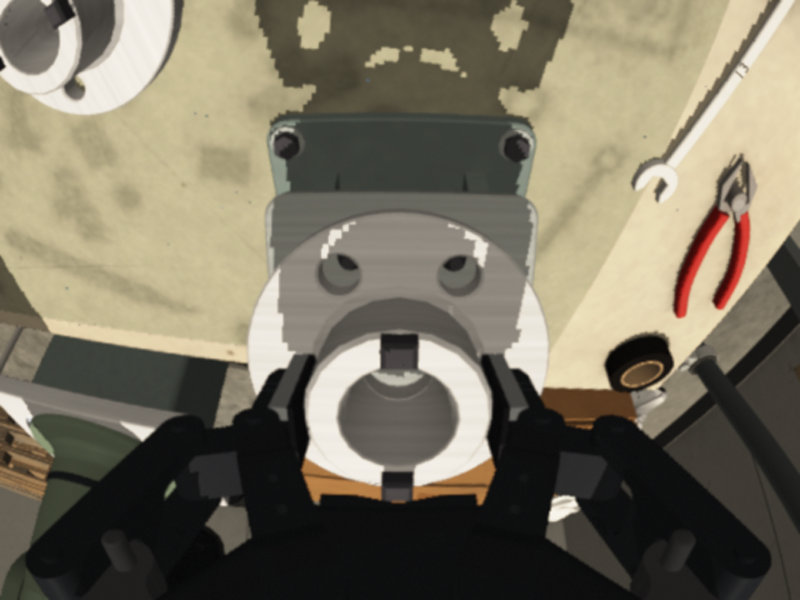

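Stud tips show through the holes at (346,263) and (456,264), within a pixel of prediction, so I descend.

Request:
{"name": "pendant", "arguments": {
  "moves": [0.04, -0.0005, 0, 0.008, 0, 0, 0, 0.04, -0.0005, 0, 0.016, 0, 0, 0, 0.04, -0.0005, 0, 0.019, 0, 0, 0, 0.04, -0.0005, 0, 0.019, 0, 0, 0]
}}

```text
clock: 7.92
position: [0.4986, -0.3538, 0.0979]
tool_rot: [-3.139, 0.524, 0.149]
force: [-0.9, 0.4, -3.5]
grip_width: 0.0546
finger_force: 68.1
```

```bash
python3 - <<'E'
from tgt import *
p,Rt=tool(.0);print(delta(p,Rt));loc()
E
```

```text
(array([0.0004, 0.0002, 0.009 ]), array([-0.0004,  0.0009, -0.0018]))
t 7.925 flange in plate mm [ 0.4 -0.2  9. ] rot [-0.0004 -0.0009 -0.0018] F [-1.1 -0.5 -3.5]
```

No contact forces and the studs are in the holes. I continue to the face.

Request:
{"name": "pendant", "arguments": {
  "moves": [0.04, 0.0003, 0, 0.004, 0, 0, 0, 0.04, 0.0003, 0, 0.007, 0, 0, 0, 0.04, 0.0003, 0, 0.0095, 0, 0, 0, 0.04, 0.0003, 0, 0.0095, 0, 0, 0]
}}

```text
clock: 8.43
position: [0.4942, -0.3545, 0.0896]
tool_rot: [-3.139, 0.524, 0.149]
force: [-0.4, 0.3, -4.3]
grip_width: 0.0551
finger_force: 68.1
```

```bash
python3 - <<'E'
from tgt import *
loc()
E
```

```text
t 8.425 flange in plate mm [ 0.1 -0.2 -0.4] rot [-0.0004 -0.0007 -0.0018] F [-1.9 -0.3 -3.9]
```

Request:
{"name": "pendant", "arguments": {
  "moves": [0.04, 0, 0, 0.002, 0, 0, 0, 0.04, 0, 0, 0.003, 0, 0, 0, 0.04, 0, 0, 0.003, 0, 0, 0]
}}

```text
clock: 8.8
position: [0.4936, -0.3547, 0.0883]
tool_rot: [-3.14, 0.523, 0.15]
force: [5.3, 3.6, 10.3]
grip_width: 0.0547
finger_force: 69.8
```

```bash
python3 - <<'E'
from tgt import *
loc()
E
```

```text
t 8.8 flange in plate mm [-0.2 -0.1 -1.9] rot [ 0.0007  0.0009 -0.0015] F [ 0.2 -2.8 11.8]
```

Request:
{"name": "pendant", "arguments": {
  "moves": [0.085, 0, 0, -0.002, 0, 0, 0, 0.085, 0, 0, -0.002, 0, 0, 0, 0.085, 0, 0, -0.002, 0, 0, 0, 0.085, 0, 0, -0.03, 0, 0, 0, 0.085, 0, 0, -0.08, 0, 0, 0]
}}

```text
clock: 9.43
position: [0.5319, -0.3486, 0.1562]
tool_rot: [-3.138, 0.526, 0.149]
force: [0.3, 0.1, 0.4]
grip_width: 0.0852
finger_force: 0.0
```

Request:
{"name": "pendant", "arguments": {
  "moves": [0.085, 0, 0, -0.04, 0, 0, 0, 0.085, 0, 0, -0.06, 0, 0, 0, 0.085, 0, 0, -0.06, 0, 0, 0]
}}

```text
clock: 9.8
position: [0.5626, -0.3449, 0.209]
tool_rot: [-3.141, 0.523, 0.149]
force: [0.6, 0.0, -0.5]
grip_width: 0.085
finger_force: 0.0
```

```bash
python3 - <<'E'
from tgt import *
loc();o=bot.observe();c=bot.calibration('wrist');i=bot.grab_frame('wrist');cv2.imwrite('pics/w5.png',i);np.save('w5.npy',c,allow_pickle=True);print(o['position'],o['tool_rot'],o['qpos'].round(2))
# overlay of the seated model for comparison
k=800/560;im=cv2.resize(i,(800,600),interpolation=cv2.INTER_CUBIC)
a=np.linspace(0,2*np.pi,200)
for r,z in((.055,.012),(.028,.044),(.017,.044)):
    q=proj(c,RP.apply(np.c_[r*np.cos(a),r*np.sin(a),0*a+z])+PO,True)*k;cv2.polylines(im,[q.astype(np.int32)],True,(0,0,255),1)
q=proj(c,RP.apply([[.0235,0,.051],[-.0235,0,.051],[.034,.02,.024],[.034,-.02,.024],[-.034,.02,.024],[-.034,-.02,.024]])+PO,True)*k
for u in q: cv2.drawMarker(im,tuple(int(v) for v in u),(0,255,0),0,8)
cv2.imwrite('pics/w5b.png',im)
E
```

```text
t 9.8 flange in plate mm [-1.000e-01  2.000e-01  1.375e+02] rot [ 0.0009  0.0007 -0.0017] F [-0.7  0.  -0.1]
[ 0.56256829 -0.34490029  0.20902827] [-3.14061951  0.52286223  0.14928605] [-0.08  1.12  1.07  1.15 -0.5   1.64 -0.57]
```

View pics/w5b.png

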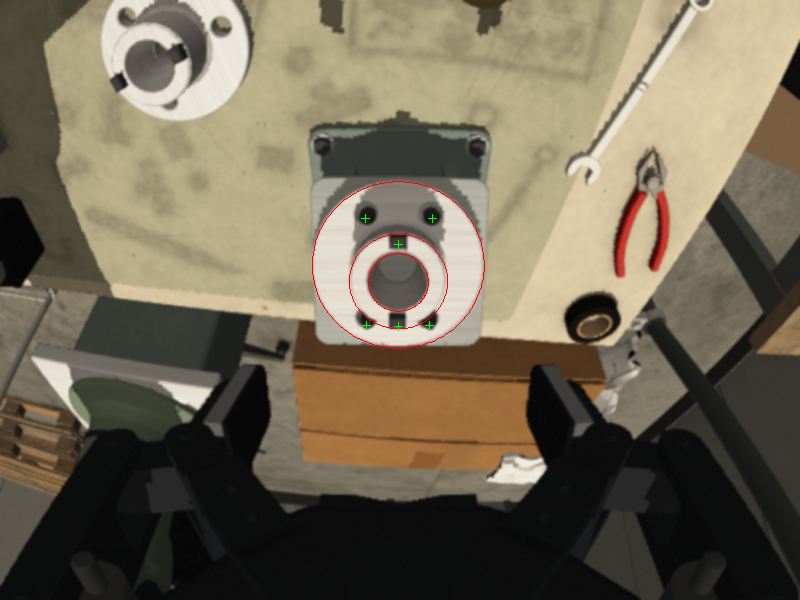

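The overlay matches and flange_p is seated: disc edge, hub and dogs line up at (398,244) and (398,322). Now to the arbor, with image code only from here.

```bash
python3 - <<'E'
from h import *
print(delta([.44,-.25,.28],R.from_euler('xyz',[np.pi,0,0])),delta([.42,.03,.28],R.from_euler('xyz',[np.pi,0,0])))
E
```

```text
(array([-0.1282, -0.1118, -0.0089]), array([0.037 , 0.5232, 0.1451])) (array([-0.1093, -0.3917, -0.0192]), array([0.037 , 0.5232, 0.1451]))
```

Request:
{"name": "pendant", "arguments": {
  "moves": [0.085, -0.035, -0.02, -0.02, 0.009, 0.13, 0.036, 0.085, -0.07, -0.05, -0.02, 0.018, 0.26, 0.072, 0.085, -0.1, -0.08, -0.015, 0.028, 0.39, 0.108, 0.085, -0.128, -0.112, -0.009, 0.037, 0.523, 0.145, 0.085, -0.124, -0.165, -0.011, 0.037, 0.523, 0.145]
}}

```text
clock: 10.48
position: [0.433, -0.1968, 0.2799]
tool_rot: [-3.138, -0.003, -0.007]
force: [2.6, 1.1, -0.5]
grip_width: 0.0851
finger_force: 0.0
```

```bash
python3 - <<'E'
from h import *
print(delta([.42,.03,.28],R.from_euler('xyz',[np.pi,0,0])),bot.observe()['qpos'].round(2))
E
```

```text
(array([-0.0147, -0.2267,  0.0007]), array([-0.0036, -0.0027, -0.0075])) [-0.61  0.56  1.34  1.96 -0.61  1.13 -0.59]
```

Request:
{"name": "pendant", "arguments": {
  "moves": [0.085, -0.004, -0.055, 0, 0, 0, 0, 0.085, -0.008, -0.11, 0, 0, 0, 0],
  "quiet": true
}}

```text
ok
```

```bash
python3 - <<'E'
from h import *
print(delta([.42,.03,.28],R.from_euler('xyz',[np.pi,0,0])),bot.observe()['qpos'].round(2))
E
```

```text
(array([-0.0078, -0.1158, -0.0009]), array([ 0.0006,  0.002 , -0.0003])) [-0.94  0.49  1.4   2.04 -0.55  1.08 -0.86]
```

Request:
{"name": "pendant", "arguments": {
  "moves": [0.085, -0.003, -0.04, 0, 0, 0, 0, 0.085, -0.006, -0.08, 0, 0, 0, 0, 0.085, -0.008, -0.116, 0, 0, 0, 0, 0.085, -0.008, -0.116, 0, 0, 0, 0]
}}

```text
clock: 11.22
position: [0.42, 0.0307, 0.2792]
tool_rot: [3.141, 0.002, 0.004]
force: [-0.6, -1.0, -0.1]
grip_width: 0.085
finger_force: 0.0
```

```bash
python3 - <<'E'
from h import *
print(delta([.42,.03,.28],R.from_euler('xyz',[np.pi,0,0])),bot.observe()['qpos'].round(3))
o=bot.observe();c=bot.calibration('wrist');i=bot.grab_frame('wrist');cv2.imwrite('pics/w6.png',i);np.save('w6.npy',c,allow_pickle=True)
g=i.max(2);q=proj(c,[[.426,.04,.065]],True)[0];print(q,c['eye'])
# rectified ortho view at z=.065
n=44;s=.0025
X,Y=np.meshgrid(.426+(np.arange(n)-n/2)*s,.04+(np.arange(n)-n/2)*s,indexing='ij')
m=proj(c,np.c_[X.ravel(),Y.ravel(),0*X.ravel()+.065],True).astype(np.float32)
v=cv2.remap(g,m[:,0].reshape(n,n),m[:,1].reshape(n,n),cv2.INTER_LINEAR)
for r in v[::-1,::-1]: print(''.join(' .:-=+*#%@'[min(9,x//26)]*2 for x in r))
E
```

```text
(array([-0.    ,  0.0007, -0.0008]), array([0.0003, 0.002 , 0.0042])) [-1.258  0.426  1.399  2.074 -0.489  1.048 -1.182]
[270.59402551 166.20440533] [0.49429675 0.03119537 0.42147193]
--------------==============--------------------------------==##########%%##%%##%%####%%
----------------==============--======--==------------------++##############%%##%%%%%%%%
--------====--========--======----------====------------------==##############%%%%%%%%%%
--------==============--------========----==--------------------++##########%%%%%%%%%%%%
======================--------==========------------------------++##########%%%%%%%%%%%%
======================----------======--------------------------++############%%%%####%%
==========================--------------------::::::::::......::==######################
==================--------::::::::........                      ::**####################
================--..                                            
[... 2439 characters left out ...]
-----              ..................::::::------====++**####################
----------------::..........::::------====++********########%%####%%%%##################
----------------==**++**********##########%%%%%%%%%%%%%%%%%%%%%%%%##########%%##########
--------------==**##%%%%%%######%%########%%%%%%%%%%%%%%%%%%%%%%%%####%%################
------------==**####%%%%%%######%%####%%########%%%%%%##%%%%%%%%%%####%%################
------------++##################%%%%####################%%##%%%%##%%%%##**##%%##%%######
----------++####################%%################################%%%%##########%%%%####
--------==##################%%%%%%%%############################%%%%%%############%%####
```

Rectified at z=65 mm: the collar annulus is clear and one slot points along about +x. I fit x, y and yaw numerically.

```bash
cat > arb.py <<'E'
from h import *
from scipy.optimize import differential_evolution
c=np.load('w6.npy',allow_pickle=True).item();g=cv2.imread('pics/w6.png').max(2)
s=.001;n=90;ax=(np.arange(n)-n/2)*s
X,Y=np.meshgrid(.424+ax,.042+ax,indexing='ij')
m=proj(c,np.c_[X.ravel(),Y.ravel(),0*X.ravel()+.065],True).astype(np.float32)
v=cv2.remap(g,m[:,0].reshape(n,n),m[:,1].reshape(n,n),cv2.INTER_LINEAR)
a=np.linspace(0,2*np.pi,60);E=c['eye']
def mask(x,y,t):
    dx,dy=X-x,Y-y;u=dx*np.cos(t)+dy*np.sin(t);w=-dx*np.sin(t)+dy*np.cos(t);r=np.hypot(u,w)
    col=(r<.028)&(r>.018)&~((abs(w)<.007)&(abs(u)>.0155))
    P=np.vstack([np.c_[x+.018*np.cos(a),y+.018*np.sin(a),0*a+z] for z in(.065,.107)]+[np.c_[x+.010*np.cos(a),y+.010*np.sin(a),0*a+.123]])
    Q=E+(P-E)*((.065-E[2])/(P[:,2]-E[2]))[:,None]
    h=cv2.convexHull(np.c_[(Q[:,1]-.042)/s+n/2,(Q[:,0]-.424)/s+n/2].astype(np.float32))
    o=np.zeros((n,n),np.uint8);cv2.fillConvexPoly(o,h.astype(np.int32),1)
    return col&(o==0),(r<.031)&(o==0)
for T in(55,65,80):
    B=v>T
    def cost(q):
        M,D=mask(*q);return np.sum((M!=B)&D)/D.sum()
    r=differential_evolution(cost,[(.41,.44),(.03,.055),(-.6,.6)],seed=1,tol=1e-6,popsize=12,maxiter=60);print(T,r.x.round(4),np.degrees(r.x[2]).round(1),r.fun)
M,D=mask(*r.x)
for i in range(n-12,8,-3): print(''.join('#' if M[i,j] and B[i,j] else 'm' if M[i,j] else 'b' if B[i,j] and D[i,j] else '.' for j in range(n-8,8,-2)))
E
python3 arb.py
```

```text
55 [ 0.4201  0.0415 -0.0181] -1.0 0.06657122405153901
65 [ 0.4201  0.0415 -0.0077] -0.4 0.05082319255547602
80 [0.4196 0.0416 0.0475] 2.7 0.049635036496350364
.....................................
.....................................
.....................................
.....................................
.............##.......m##b...........
...........####.......m#####.........
.........######.......m######b.......
........#######........########......
.......######.............######.....
......######...............#####.....
......#####.................#####....
.....#####..................#####....
.....####m...................####....
.....###m....................####....
.....###m....................####....
......##.....................####....
......##.....................###.....
.......#.....................##b.....
........m....................##......
............................#b.......
.....................................
.....................................
.....................................
.....................................
```

Request:
{"name": "pendant", "arguments": {
  "moves": [0.085, 0, -0.011, 0.05, 0, 0, -0.011, 0.085, 0, -0.011, 0.1, 0, 0, -0.011, 0.085, 0, -0.011, 0.15, 0, 0, -0.011, 0.085, 0, -0.011, 0.15, 0, 0, -0.011]
}}

```text
clock: 11.78
position: [0.4191, 0.0375, 0.1286]
tool_rot: [3.139, 0.005, 0.008]
force: [0.7, -0.8, 1.1]
grip_width: 0.0848
finger_force: 0.0
```

```bash
python3 - <<'E'
from h import *
print(delta([.42,.0415,.072],R.from_euler('xyz',[np.pi,0,.015])),bot.observe()['qpos'].round(3))
E
```

```text
(array([ 0.0012, -0.0041,  0.0566]), array([ 0.0022,  0.0051, -0.007 ])) [-0.939  0.601  0.979  2.235 -0.793  0.715 -0.958]
```

Request:
{"name": "pendant", "arguments": {
  "moves": [0.085, 0, 0, 0.02, 0, 0, 0, 0.085, 0, 0, 0.04, 0, 0, 0, 0.085, 0, 0, 0.04, 0, 0, 0, 0.085, 0, 0, 0.04, 0, 0, 0]
}}

```text
clock: 12.28
position: [0.4217, 0.0392, 0.0916]
tool_rot: [-3.142, -0.001, 0.011]
force: [0.6, -1.2, -0.4]
grip_width: 0.0846
finger_force: 0.0
```

```bash
python3 - <<'E'
from h import *
print(delta([.42,.0415,.072],R.from_euler('xyz',[np.pi,0,.015])),bot.observe()['qpos'].round(3))
E
```

```text
(array([-0.0017, -0.0023,  0.0196]), array([-0.    , -0.0012, -0.0041])) [-0.86   0.65   0.865  2.256 -0.898  0.63  -0.877]
```

Request:
{"name": "pendant", "arguments": {
  "moves": [0.085, -0.0015, -0.0022, 0.01, 0, -0.001, -0.004, 0.085, -0.0015, -0.0022, 0.0196, 0, -0.001, -0.004, 0.085, -0.0015, -0.0022, 0.0196, 0, -0.001, -0.004, 0.085, -0.0015, -0.0022, 0.0196, 0, -0.001, -0.004]
}}

```text
clock: 12.78
position: [0.4195, 0.0414, 0.0707]
tool_rot: [3.141, 0.001, 0.015]
force: [0.7, 0.4, 0.8]
grip_width: 0.0847
finger_force: 0.0
```

```bash
python3 - <<'E'
from h import *
print(delta([.42,.0415,.072],R.from_euler('xyz',[np.pi,0,.015])),bot.observe()['qpos'].round(3))
E
```

```text
(array([ 0.0005, -0.0001, -0.0013]), array([ 0.0002,  0.0014, -0.0002])) [-0.821  0.678  0.8    2.267 -0.955  0.584 -0.832]
```

Request:
{"name": "pendant", "arguments": {
  "moves": [0.02, 0, 0, -0.001, 0, 0, 0, 0.02, 0, 0, -0.001, 0, 0, 0, 0.02, 0, 0, -0.001, 0, 0, 0, 0.02, 0, 0, -0.001, 0, 0, 0, 0.02, 0, 0, -0.001, 0, 0, 0],
  "grip_n": 60
}}

```text
clock: 13.4
position: [0.4196, 0.0416, 0.072]
tool_rot: [-3.141, 0.001, 0.015]
force: [-3.0, 0.5, 13.7]
grip_width: 0.0345
finger_force: 58.3
```

Request:
{"name": "pendant", "arguments": {
  "moves": [0.02, 0, 0, 0, 0, 0, 0, 0.02, 0, 0, 0, 0, 0, 0]
}}

```text
clock: 13.65
position: [0.4196, 0.0416, 0.072]
tool_rot: [-3.141, 0.001, 0.015]
force: [-2.6, -0.5, 13.7]
grip_width: 0.0347
finger_force: 58.3
```

```bash
python3 - <<'E'
from h import *
print(bot.observe()['qpos'].round(3))
E
```

```text
[-0.823  0.676  0.804  2.267 -0.952  0.586 -0.834]
```

Request:
{"name": "pendant", "arguments": {
  "moves": [0.02, 0, 0, -0.03, 0, 0, 0, 0.02, 0, 0, -0.08, 0, 0, 0, 0.02, 0, 0, -0.14, 0, 0, 0, 0.02, 0, 0, -0.17, 0, 0, 0, 0.02, 0, 0, -0.17, 0, 0, 0]
}}

```text
clock: 14.28
position: [0.4202, 0.0422, 0.2426]
tool_rot: [-3.14, -0.001, 0.016]
force: [-0.0, 0.2, -5.8]
grip_width: 0.035
finger_force: 61.5
```

```bash
python3 - <<'E'
from h import *
o=bot.observe();print(o['qpos'].round(3));c=bot.calibration('wrist');i=bot.grab_frame('wrist');cv2.imwrite('pics/w7.png',i);np.save('w7.npy',[c,o],allow_pickle=True)
g=i.max(2);Rt=R.from_euler('xyz',o['tool_rot'])
n=36;s=.002;ax=(np.arange(n)-n/2+.5)*s
X,Y=np.meshgrid(ax,ax,indexing='ij')
m=proj(c,Rt.apply(np.c_[X.ravel(),Y.ravel(),0*X.ravel()+.007])+o['position'],True).astype(np.float32)
v=cv2.remap(g,m[:,0].reshape(n,n),m[:,1].reshape(n,n),cv2.INTER_LINEAR)
for k,r in zip(ax[::-1],v[::-1]): print('%6.1f '%(k*1e3)+''.join('%4d'%x for x in r))
E
```

```text
[-1.195  0.446  1.281  2.123 -0.534  0.954 -1.169]
  35.0  115 117 117 117 117 116 118 121 121 112  15  15  15  15  15  11  10  10  10  10  10  34  40  41  40  39 129 227 229 225 216 208 222 227 231 230
  33.0  119 117 117 116 117 117 117 120 121 116  16  15  16  16  25  33  16  12  12  16  33  41  40  41  40  39 101 228 227 227 217 207 220 226 231 232
  31.0  119 117 117 117 115 116 119 118 120 117  17  15  15  16  40  41  40  38  38  40  41  41  41  40  40  40  83 222 224 221 216 203 215 227 230 230
  29.0  118 115 115 115 113 115 118 119 120 120  15  15  26  57  68  41  40  41  41  40  40  61  57  42  40  39  63 217 212 204 201 203 223 229 228 230
  27.0  120 118 117 119 119 119 118 118 116 129  31  65  75  79  87  40  41  41  40  41  40  66  78  74  61  40  97 215 208 208 203 211 225 229 230 231
  25.0  121 117 121 121 122 119 117 118 118 177  73  93 113 119 101  42  58  65  62  52  41  79 121 115  83  70 215 222 218 223 219 223 227 229 22
[... 3865 characters left out ...]
  41  41  42  45  44  45  43  43  41  41  39  38  39  38  37  37  34  22  17  17  17  17  18
 -29.0   17  17  18  15  23  21  37  37  38  38  39  39  41  42  44  47  46  46  47  46  46  44  40  39  38  39  38  37  38  34  22  16  17  16  17  18
 -31.0   17  17  17  16  21  19  36  38  38  38  39  40  41  45  46  45  45  46  45  46  45  46  44  39  38  39  36  37  36  33  24  17  17  17  17  17
 -33.0   17  17  17  15  21  20  35  36  37  38  38  41  45  55  57  46  46  46  45  46  47  54  50  41  39  38  37  37  36  33  21  18  17  17  17  16
 -35.0   16  17  18  14  20  19  34  35  36  36  38  42  49  70  73  66  51  46  47  52  65  71  65  45  40  37  37  36  35  28  22  16  16  17  17  18
```

The collar slot's edges run parallel to the tool x axis, within about 1°, centred to about 0.3 mm and 14 mm wide as expected. Now I swing back with the arbor.

```bash
sed -e "s/R.from_euler('z',-.0049)/R.from_euler('z',0)/" -e 's/T=np.array(.*)$/T=np.array([.0005,.0002,.017])/' tgt.py > tga.py; sed -i "s/flange in plate/arbor in plate/" tga.py; grep -n "T=" tga.py; python3 - <<'E'
from tga import *
p,Rt=tool(.16);print(p);print(delta([.44,-.2,.28],R.from_euler('xyz',[np.pi,0,0])),delta(p,Rt));loc()
E
```

```text
4:F=R.from_euler('xyz',[np.pi,0,0])*R.from_euler('z',0); T=np.array([.0005,.0002,.017])
[ 0.57320614 -0.34342482  0.2285365 ]
(array([ 0.0163,  0.2425, -0.0388]), array([-0.0009,  0.0009,  0.0165])) (array([0.1472, 0.3882, 0.0124]), array([-0.0347, -0.5221, -0.1259]))
t 14.325 arbor in plate mm [  81.2 -403.9  125.7] rot [-0.0347  0.5221 -0.1259] F [-2.   0.2 -4.4]
```

Request:
{"name": "pendant", "arguments": {
  "moves": [0.02, 0.003, 0.05, -0.01, 0, 0, 0, 0.02, 0.006, 0.1, -0.02, 0, 0, 0, 0.02, 0.01, 0.15, -0.03, 0, 0, 0, 0.02, 0.013, 0.2, -0.035, 0, 0, 0.01, 0.02, 0.016, 0.242, -0.039, 0, 0, 0.016]
}}

```text
clock: 14.95
position: [0.4389, -0.2016, 0.2793]
tool_rot: [-3.141, 0.003, -0.002]
force: [0.8, 0.7, -3.6]
grip_width: 0.0341
finger_force: 61.8
```

```bash
python3 - <<'E'
from tga import *
p,Rt=tool(.16);print(delta(p,Rt));print(bot.observe()['qpos'].round(2))
E
```

```text
(array([0.1347, 0.1416, 0.0503]), array([-0.0395, -0.5199, -0.1437]))
[-0.52  0.45  1.15  1.94 -0.47  1.06 -0.75]
```

Request:
{"name": "pendant", "arguments": {
  "moves": [0.02, 0.03, 0.032, 0.01, -0.01, -0.13, -0.036, 0.02, 0.065, 0.068, 0.02, -0.02, -0.26, -0.072, 0.02, 0.1, 0.105, 0.035, -0.03, -0.39, -0.108, 0.02, 0.135, 0.142, 0.05, -0.039, -0.52, -0.144, 0.02, 0.135, 0.142, 0.05, -0.039, -0.52, -0.144]
}}

```text
clock: 15.58
position: [0.5743, -0.3437, 0.2241]
tool_rot: [-3.136, 0.529, 0.149]
force: [-1.1, 0.3, -4.4]
grip_width: 0.0345
finger_force: 62.3
```

```bash
python3 - <<'E'
from tga import *
p,Rt=tool(.1);print(delta(p,Rt));loc();print(bot.observe()['qpos'].round(2))
E
```

```text
(array([-0.0028, -0.0003,  0.0567]), array([-0.0035,  0.005 ,  0.0033]))
t 15.575 arbor in plate mm [ -3.    0.4 156.7] rot [-0.0035 -0.005   0.0033] F [-1.3 -0.4 -4.4]
[-0.02  1.06  0.91  1.08 -0.37  1.66 -0.68]
```

Request:
{"name": "pendant", "arguments": {
  "moves": [0.02, -0.003, 0, 0.02, -0.003, 0.005, 0.003, 0.02, -0.003, 0, 0.045, -0.003, 0.005, 0.003, 0.02, -0.003, 0, 0.057, -0.003, 0.005, 0.003, 0.02, -0.003, 0, 0.057, -0.003, 0.005, 0.003]
}}

```text
clock: 16.08
position: [0.5431, -0.3466, 0.1811]
tool_rot: [3.139, 0.518, 0.143]
force: [1.0, 0.2, -3.4]
grip_width: 0.0343
finger_force: 62.2
```

```bash
python3 - <<'E'
from tga import *
p,Rt=tool(.065);print(delta(p,Rt));loc()
E
```

```text
(array([0.0023, 0.0012, 0.0388]), array([ 0.0019, -0.0052, -0.0018]))
t 16.075 arbor in plate mm [  2.4  -1.2 103.8] rot [ 0.0019  0.0052 -0.0018] F [-2.6 -0.1 -2.5]
```

Request:
{"name": "pendant", "arguments": {
  "moves": [0.02, 0.001, 0.0005, 0.008, 0, -0.001, 0, 0.02, 0.001, 0.0005, 0.016, 0, -0.001, 0, 0.02, 0.001, 0.0005, 0.022, 0, -0.001, 0, 0.02, 0.001, 0.0005, 0.022, 0, -0.001, 0, 0.02, 0.001, 0.0005, 0.022, 0, -0.001, 0]
}}

```text
clock: 16.7
position: [0.534, -0.3488, 0.1632]
tool_rot: [3.136, 0.518, 0.143]
force: [-0.9, 0.3, -3.3]
grip_width: 0.0345
finger_force: 62.3
```

```bash
python3 - <<'E'
from tga import *
p,Rt=tool(.058);print(delta(p,Rt));loc()
E
```

```text
(array([0.0015, 0.0003, 0.0256]), array([ 0.0043, -0.0056, -0.0022]))
t 16.7 arbor in plate mm [ 1.5 -0.3 83.6] rot [ 0.0043  0.0056 -0.0022] F [-0.9 -0.4 -3.3]
```

Request:
{"name": "pendant", "arguments": {
  "moves": [0.02, 0.0015, 0.0003, 0.006, 0.004, -0.006, -0.002, 0.02, 0.0015, 0.0003, 0.012, 0.004, -0.006, -0.002, 0.02, 0.0015, 0.0003, 0.018, 0.004, -0.006, -0.002, 0.02, 0.0015, 0.0003, 0.0255, 0.004, -0.006, -0.002, 0.02, 0.0015, 0.0003, 0.0255, 0.004, -0.006, -0.002]
}}

```text
clock: 17.32
position: [0.5222, -0.3507, 0.1396]
tool_rot: [-3.141, 0.525, 0.145]
force: [-0.2, 0.0, -3.5]
grip_width: 0.0347
finger_force: 62.3
```

```bash
python3 - <<'E'
from tga import *
p,Rt=tool(.044);print(delta(p,Rt));loc()
E
```

```text
(array([0.0002, 0.0002, 0.0132]), array([-0.0006,  0.0013, -0.0004]))
t 17.325 arbor in plate mm [ 0.2 -0.2 57.2] rot [-0.0006 -0.0013 -0.0004] F [-1.6 -0.  -3.2]
```

Request:
{"name": "pendant", "arguments": {
  "moves": [0.02, 0.0002, 0.0002, 0.004, 0, 0.001, 0, 0.02, 0.0002, 0.0002, 0.008, 0, 0.001, 0, 0.02, 0.0002, 0.0002, 0.008, 0, 0.001, 0]
}}

```text
clock: 17.7
position: [0.5187, -0.3515, 0.1328]
tool_rot: [-3.141, 0.524, 0.145]
force: [-0.2, 0.9, -3.7]
grip_width: 0.0347
finger_force: 62.3
```

```bash
python3 - <<'E'
from tga import *
p,Rt=tool(.044);print(delta(p,Rt));loc()
E
```

```text
(array([-0.0001, -0.0001,  0.0056]), array([-0.0003, -0.0001, -0.0003]))
t 17.7 arbor in plate mm [-0.1  0.1 49.6] rot [-0.0003  0.0001 -0.0003] F [-1.8 -0.9 -3.2]
```

Past the dog tops (51 mm) with no contact, so I continue.

Request:
{"name": "pendant", "arguments": {
  "moves": [0.02, 0, 0, 0.002, 0, 0, 0, 0.02, 0, 0, 0.004, 0, 0, 0, 0.02, 0, 0, 0.0055, 0, 0, 0, 0.02, 0, 0, 0.0055, 0, 0, 0]
}}

```text
clock: 18.2
position: [0.5162, -0.3519, 0.1282]
tool_rot: [3.141, 0.523, 0.145]
force: [0.9, 0.6, -4.8]
grip_width: 0.0342
finger_force: 62.3
```

```bash
python3 - <<'E'
from tga import *
loc()
E
```

```text
t 18.2 arbor in plate mm [-0.3  0.1 44.3] rot [ 0.      0.0005 -0.0002] F [-3.3 -0.4 -3.7]
```

Request:
{"name": "pendant", "arguments": {
  "moves": [0.02, 0, 0, 0.001, 0, 0, 0, 0.02, 0, 0, 0.0025, 0, 0, 0, 0.02, 0, 0, 0.0025, 0, 0, 0]
}}

```text
clock: 18.58
position: [0.5163, -0.352, 0.1277]
tool_rot: [3.14, 0.521, 0.146]
force: [9.3, 5.6, 14.9]
grip_width: 0.0343
finger_force: 64.6
```

```bash
python3 - <<'E'
from tga import *
loc()
E
```

```text
t 18.575 arbor in plate mm [-0.6  0.2 43.9] rot [0.0015 0.0027 0.0004] F [-1.2 -4.2 17.9]
```

Firm contact at z = 43.9 mm, against 44 expected. I release and back off.

Request:
{"name": "pendant", "arguments": {
  "moves": [0.085, 0, 0, -0.001, 0, 0, 0, 0.085, 0, 0, -0.002, 0, 0, 0, 0.085, 0, 0, -0.002, 0, 0, 0, 0.085, 0, 0, -0.03, 0, 0, 0, 0.085, 0, 0, -0.08, 0, 0, 0]
}}

```text
clock: 19.2
position: [0.5539, -0.3461, 0.1953]
tool_rot: [-3.14, 0.526, 0.145]
force: [0.9, 1.1, 1.3]
grip_width: 0.0849
finger_force: 0.0
```

Request:
{"name": "pendant", "arguments": {
  "moves": [0.085, 0, 0, -0.04, 0, 0, 0, 0.085, 0, 0, -0.06, 0, 0, 0, 0.085, 0, 0, -0.06, 0, 0, 0, 0.085, 0, 0, -0.06, 0, 0, 0]
}}

```text
clock: 19.7
position: [0.5834, -0.3421, 0.2464]
tool_rot: [-3.141, 0.524, 0.145]
force: [-0.7, -0.3, 0.6]
grip_width: 0.0851
finger_force: 0.0
```

```bash
cat > chk.py <<'E'
from tga import *
o=bot.observe();c=bot.calibration('wrist');i=bot.grab_frame('wrist');cv2.imwrite('pics/w8.png',i)
np.save('w8.npy',c,allow_pickle=True);g=i.max(2)
n=36;s=.002;ax=(np.arange(n)-n/2+.5)*s;X,Y=np.meshgrid(ax,ax,indexing='ij')
m=proj(c,RP.apply(np.c_[X.ravel(),Y.ravel(),0*X.ravel()+.054])+PO,True).astype(np.float32)
v=cv2.remap(g,m[:,0].reshape(n,n),m[:,1].reshape(n,n),cv2.INTER_LINEAR)
for k,r in zip(ax,v): print('%6.1f '%(k*1e3)+''.join('%4d'%x for x in r))
E
python3 chk.py
```

```text
 -35.0  232 232 232 233 233 225 139 112  67  54  88 133 131 129 127 122 118 113 117 120 125 128 130 133 122  79  54  62 117 173 230 231 231 231 231 231
 -33.0  230 230 230 230 230 219 139 137 133 128 128 125 117 100  90  88  86  85  86  87  89  96 112 122 126 130 130 133 138 159 213 230 230 231 230 230
 -31.0  228 228 228 228 228 192 135 135 132 127 118 101  85  78  81  88  91  96  96  88  92  79  80  94 111 124 130 133 134 134 186 227 227 227 227 227
 -29.0  230 230 230 230 229 168 137 133 126 110  85  75  76  88  99  61  39  41  40  47 115 101  86  75  78 104 124 131 136 139 218 229 229 228 228 228
 -27.0  234 233 234 234 233 174 137 127 110  79  78  93  96 100 105  59  36  36  36  46 122 110 103 100  91  77 102 123 135 148 225 232 231 232 231 232
 -25.0  230 230 230 230 230 215 135 111  85  90 100 101  
[... 3954 characters left out ...]
 106  75  67  66  66  65  64  67  76 117 198 231 232 229 229 234 234 233 220 189 179 177 177
  29.0  184 183 184 188 214 229 234 235 235 235 235 235 233 219 187 154 118 102 113 121 165 187 220 233 234 234 234 234 233 229 210 188 181 181 182 182
  31.0  186 186 186 186 187 196 216 230 234 235 235 235 234 235 235 233 229 227 228 230 233 234 234 234 233 233 233 229 217 197 186 184 185 185 185 185
  33.0  184 184 184 184 183 184 186 198 214 225 230 232 233 233 233 233 233 234 234 234 233 234 233 233 231 226 215 199 186 183 182 181 183 182 182 182
  35.0  175 157 161 175 175 176 174 160 158 182 193 206 216 219 225 227 228 228 228 228 227 224 216 208 195 167 172 176 176 175 173 154 165 174 175 174
```

Released. The slot shows the dark dog inside it. I check the arbor axis and the flange centre numerically from features at known heights.

```bash
cat > chk2.py <<'E'
from tga import *
c=np.load('w8.npy',allow_pickle=True).item();g=cv2.imread('pics/w8.png').max(2)
E=RP.inv().apply(c['eye']-PO);print('eye in plate',E.round(4))
for z in(.104,.108,.112):
    A=np.array([.0154,-.0002,.054]);print('jaws centre at',z,((E+(A-E)*(z-E[2])/(A[2]-E[2]))*1e3).round(1))
# disc: rays from centre at z=.012, profile g along angles; print steps
from scipy.ndimage import map_coordinates as mc
def prof(z,rs,angs,x0=0,y0=0):
    for d in angs:
        a=np.radians(d);P=np.c_[x0+rs*np.cos(a),y0+rs*np.sin(a),0*rs+z]
        q=proj(c,RP.apply(P)+PO,True);v=mc(g.astype(float),[q[:,1],q[:,0]],order=1)
        print(d,' '.join('%d:%d'%(r*1000,t) for r,t in zip(rs,v)))
print('disc r=55');prof(.012,np.arange(.048,.062,.001),range(0,360,30))
E
python3 chk2.py
```

```text
eye in plate [-7.380e-02 -1.000e-04  3.399e-01]
jaws centre at 0.104 [ -0.2  -0.2 104. ]
jaws centre at 0.108 [ -1.4  -0.2 108. ]
jaws centre at 0.112 [ -2.7  -0.2 112. ]
disc r=55
0 48:235 49:233 50:231 51:228 52:210 53:164 54:106 55:88 56:85 57:86 58:86 59:86 60:85 61:85
30 48:233 49:234 50:234 51:231 52:222 53:202 54:188 55:184 56:182 57:181 58:178 59:165 60:140 61:119
60 48:232 49:232 50:231 51:229 52:219 53:201 54:187 55:184 56:183 57:183 58:182 59:181 60:180 61:178
90 48:231 49:231 50:232 51:230 52:226 53:208 54:187 55:175 56:179 57:187 58:192 59:194 60:194 61:194
120 48:226 49:227 50:227 51:227 52:227 53:218 54:185 55:146 56:130 57:139 58:162 59:182 60:186 61:185
150 48:118 49:133 50:141 51:143 52:142 53:140 54:135 55:125 56:113 57:107 58:104 59:103 60:102 61:102
180 48:138 49:138 50:138 51:137 52:135 53:135 54:137 55:135 56:124 57:104 58:85 59:68 60:60 61:59
210 48:106 49:120 50:140 51:164 52:197 53:223 54:228 55:218 56:179 57:131 58:105 59:99 60:99 61:99
240 48:229 49:228 50:228 51:228 52:228 53:229 54:227 55:216 56:180 57:136 58:119 59:140 60:166 61:176
270 48:231 49:231 50:231 51:231 52:231 53:230 54:227 55:210 56:192 57:185 58:185 59:186 60:187 61:188
300 48:234 49:234 50:233 51:233 52:232 53:228 54:217 55:197 56:184 57:180 58:180 59:179 60:179 61:179
330 48:233 49:235 50:235 51:234 52:231 53:223 54:203 55:189 56:183 57:183 58:181 59:173 60:157 61:118
```

Checks:
- **Flange:** centre about (−1.8, −0.8) mm in the plate frame, radius 55 mm, flat.
- **Arbor:** nose axis within about 1 mm of the flange axis, so no tilt.
- **Seating:** dog in the slot, contact depth 44 mm.

I hand it in.

```bash
python3 -c "
from workcell import bot
print(bot.observe()['clock'],bot.job_done())"
```

```text
the job is handed in; nothing more can be done
19.75 None
```

I set flange_p on the studs flat against the plate and seated the arbor in its socket with a dog visible in its slot, then released both and handed the job in at 19.75 s; the hand-in call gave no verdict.

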